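# Draw the follower out of a small cheese mould

## Task

The cheese is pressed: take the draw rod from the wooden block, screw it clockwise into the tapped bush of the follower (the white disc sealed deep in the steel mould) until its collar is fully home and just snug on the follower, and draw the follower straight up out of the mould. Find the thread by feel: do not press hard on the cheese below, and do not twist the follower round on it, which would tear the rind. Then stand the follower flat in the middle of the plate, upright with the rod still screwed in, let go, and leave the cheese trier and the other things where they are.

Things in the scene. Friction and masses are not known exactly. Their poses are not given: they have to be found in the camera images.
- mould: Round steel cheese mould, open at the top, clipped on a heavy round beech base (116 mm across, 22 high) that does not move. Origin: centre of the base's underside on the worktop; z up along the bore. Bore 77 mm across, outside 85 (rim bead 90), rim 117 mm above the worktop. The follower sits in the bore on the pressed cheese, which is fixed and hard.
- follower: White plastic disc, 73 mm across, 34 high, about 0.2 kg, nothing on it to grip. Origin: centre of its underside, 56 mm above the worktop at the start; z up, x along the mould's x. Its face is then 27 mm below the mould's rim. A black rubber seal holds it in the bore: 6 to 11 N plus the weight draws it out. A turning moment over about 0.3 Nm twists it on the cheese (0.2 rad tears the rind).
- cheese: The pressed young cheese, a pale fixed disc 76 mm across, 34 high, that fills the bottom of the bore under the follower. It is marked if the follower is pressed on it with more than 25 N. Origin: centre of its underside.
- socket (a point): Centre of the steel bush's mouth in the follower's face, 34 mm above the follower's origin; z up. Blind bore 28 mm across, 28 deep, with three short thread segments (right-hand, three-start) 4 mm down, 20 mm across between their inner ends; their angles are not marked. 11 mm down sits a small vent disc whose spring pushes the rod's tip up: 3.6 N at first, 7.6 N with the rod home.
- draw_rod: The puller: upright steel rod, 118 mm long, 0.16 kg. Origin: its lower tip, on the axis; z up. From the tip up: pilot 12 mm across widening to 17 in the first 5 mm; coarse thread 26 mm over the crests from 7 to 25 mm; collar 38 mm across, 25 to 30 mm; shank 10 mm across; plain round dark wooden handle 33 mm across, 80 to 118 mm. It hangs by its collar in a hole of the block.
- grip (a point): Point on the draw rod's axis at mid-handle, 100 mm above the tip, 75 mm above the collar's underside; grip at any yaw. Within one grasp the thread catches after at most 120 degrees of clockwise turning under pressure; released before that, the vent spring lifts the rod a few mm and it stands loose in the bush. Caught, it stays put when released. Axial play about 1 mm.
- collar (a point): Centre of the collar's underside, 25 mm above the rod's tip; z up. Pushed in, the rod stops with this point 7 to 16 mm above the follower's face, by the chance angle of the threads. Kept pressed (8 to 9 N) and turned clockwise from above, it sinks 3.8 mm a radian (lead 24 mm), 0.3 to 0.7 of a turn, till the collar meets the face and it goes stiff: below 0.1 Nm running, 0.15 to 0.25 snug.
- block: Wooden parking block, 128 x 52 x 45 mm, fixed. Origin: centre of its underside; x along its length. Two holes 31 mm across, 42 mm either side of its centre along x; in one hangs the draw rod, in the other the trier, each by a collar that lies on the block's top.
- trier: Cheese trier, the other tool in the block: a similar rod with a wooden T handle (62 x 15 x 20 mm, 83 to 103 mm above its tip) and a slim blade, 103 mm long. Origin: its lower tip. Not needed; it stays in its hole.
- plate: White round plate, 144 mm across, loose, 0.35 kg. Origin: centre of its underside. Flat inside, 5 mm above its underside, to about 48 mm from the centre; the rim rises to 15 mm.
- spice_jar: Glass spice jar with a green cap, 46 mm across, 106 high, standing in front of the mould. Origin: centre of its underside. Not needed.
- garlic: Garlic bulb, 50 mm, lying on the worktop. Origin: its underside. Not needed.
- lemon: Lemon, 75 x 58 x 59 mm, lying on the worktop. Origin: its underside. Not needed.
- tumbler: Drinking glass, 81 mm across, 91 high, behind the mould. Origin: centre of its underside. Not needed.
Things that resemble listed ones, but are neither listed nor needed, are in the scene too. Leave any orange or pink look-alike of the draw_rod alone.

How it is judged:
By the outcome, as a careful person would: the job done as asked, in the order asked, and still so for the second after the job is handed in, with the robot touching nothing.
It also fails if it takes over 72 s, if anything falls off the work surface, if the arm or the gripper's body presses on something with over 40 N, if the wrist force passes 120 N, or if a joint passes its speed limit or range.

## Robot

A 6-joint arm with a two-finger parallel gripper is mounted at the origin on a cart in front of the work surface, level with it; the furniture and walls round the work are solid. World frame = base frame: x ahead of the robot, y to its left, z up, the work surface at z = 0. Lengths are in mm, angles in rad, forces in N, time in s.
With the tool pointing down it reaches from about 300 to 1000 mm from the base axis. Payload 5.1 kg.
Tool frame: the origin (TCP) lies between the finger pads; the fingertips stand 25 mm ahead of it and the grasp point (between the pads) lies 6 mm ahead of it; z points along the fingers, y is the line along which they close (so a half turn about z gives the same grasp; the last joint's range is limited). The gripper opens to 95 mm and grips with 3 to 60 N. Pads are 20 mm wide; open, the fingers measure 119 mm over their backs; the gripper's body (75 mm by 180 mm) begins 59 mm behind the grasp point.
Start: joints at [-1.236, 0.124, 1.65, -0, 1.367, -0.083], TCP at [263.705, -594.091, 239.656] pointing down, gripper open.
Joint ranges: [-2.61, 2.61], [-1.02, 2.33], [0.03, 2.71], [-1.35, 4.49], [0.32, 2.68], [-2.91, 2.91]. Speed limits (rad/s): [2.57, 2.57, 3.14, 3.14, 3.14, 3.14].

## Interface

Orientations are given as a rotation vector (axis times angle).
In Python, from rig import observe, vision, close_job, spot_in gives the robot as it stands.
- The arm moves only by the tool step_arm, never from a script. Its argument "increments" is a list of rows, each a list of 7 numbers: the shift along the tool's x, y, z in cm, then the turn, a rotation vector about the tool's x, y, z in units of 8 degrees (1.0 is 8 degrees), then the finger opening in cm, from 0 to 9.51. In form: [[dx, dy, dz, ax, ay, az, hand], ...]. A call has 1 to 8 rows; each row is the pose to reach, as a shift and turn from the pose commanded when the call began, along the tool's axes at that moment; what a row does not reach only later rows make up. A row lasts 1/10 s, in which the tool goes at most 50 mm and 8.59 degrees, less where a joint would pass 70% of its speed; a pose out of reach is approached as far as the arm can. A call with a gripper value outside its range is refused whole. The fingers move at their own pace and stop on an object; "grip_force" is the grip in N (left out, the last holds). Time passes only in rows, so rows that repeat a pose let the fingers close. It gives the time, the measured TCP pose, the force, the opening and the grip force at its end, in the units of the state.
- observe(): the state, without advancing time (a new reading comes with each control period).
- vision.grab_frame(name): name is "side" or "top" or "wrist"; returns the picture (400x640x3 uint8, red, green, blue); there is no depth.
- vision.camera_info(name): a dict with "K" (3x3 intrinsics, pixels), "position" and "orientation" of the camera in the world. Camera axes: x right, y down, z forward; pixel columns grow to the right and rows downward; lengths in mm; the calibration is good to about 2 mm. A picture is of the moment at which its call begins: read the wrist's pose just before it. camera_info takes no time and is no camera call; for the wrist camera it gives the pose at the moment of the call.
- close_job(): hands the job in; it is judged then, once.
Trained networks look in the newest picture that a camera, given by its name, has taken for a name from the list of things; names that differ only in an ending like _2 or _b are one class to them, and where a whole thing is asked for, a point or a joint stands for the part that bears it (a point fixed in the world has none). Each returns a list of dicts, best first, with "p" (0 to 1); they miss things now and then, are a little off and sometimes report something else, mostly with a low value. They report only what shows in the picture. A call takes as long as a camera call. They do not tell look-alikes from the thing itself.
- spot_in(target, camera): "uv" ([column, row] in pixels, amid what is visible of it).
The state is a dict: "clock": time; "joints": joint angles; "qvel": joint speeds; "joint_efforts": joint torques, N m; "position": TCP position; "eef_rot": TCP orientation; "contact_force": force on the tool from outside, world axes, zero at the start; "wrist_torque": the same for the moment, N m; "gripper_width": finger opening in mm; "grasp_force": force on a finger pad.
Only numpy, scipy, OpenCV 4.12 (cv2) and the standard library are available. Lean on these libraries where they do the work, as an engineer would, in place of code of your own. Each camera call takes 0.05 s, during which the arm holds its last target. There are 200 camera calls.

## Working session

There is one attempt and no reset: what is moved stays moved. The work goes in short steps, Python scripts to look and compute and a tool call to move; the robot and the scene stay as the last step left them, time stands still between calls to the robot, and variables do not carry over. Pictures are saved under pics/ and viewed, at most 10 in all, crops included, and the job is handed in when it is done.

Besides the shell and the picture viewer there is one more tool, called by a JSON object that holds its "fn" and its "kwargs", one argument or row to a line. step_arm: Moves the arm, as the interface text tells. Its arguments: {"type":"object","properties":{"increments":{"type":"array","items":{"type":"array","items":{"type":"number"}}},"grip_force":{"type":"number"}},"required":["increments"]}

```bash
ls; mkdir -p pics; cat > h.py <<'E'
import numpy as np, cv2
from scipy.spatial.transform import Rotation as R
from rig import observe, vision, close_job, spot_in
def ray(cam,uv,info=None):
    i=info or vision.camera_info(cam); K=np.array(i["K"]); o=np.array(i["orientation"])
    M=R.from_rotvec(o).as_matrix() if o.shape==(3,) else (o if o.shape==(3,3) else None)
    d=M@np.linalg.inv(K)@np.array([uv[0],uv[1],1.]); return np.array(i["position"]),d
def at_z(cam,uv,z,info=None):
    p,d=ray(cam,uv,info); return p+d*(z-p[2])/d[2]
def proj(cam,P,info=None):
    i=info or vision.camera_info(cam); M=R.from_rotvec(i["orientation"]).as_matrix()
    c=M.T@(np.array(P)-np.array(i["position"])); q=np.array(i["K"])@c; return q[:2]/q[2]
def tri(a,b):
    A=np.zeros((3,3));B=np.zeros(3)
    for p,d in (a,b):
        d=d/np.linalg.norm(d);Q=np.eye(3)-np.outer(d,d);A+=Q;B+=Q@p
    return np.linalg.solve(A,B)
E
python3 - <<'E'
from h import *
s=observe(); print(s)
for c in("side","top"):
    im=vision.grab_frame(c); cv2.imwrite(f"pics/{c}0.png",im[:,:,::-1]); i=vision.camera_info(c);print(c,i)
    for t in("mould","draw_rod","grip","collar","block","trier","plate","socket","follower","spice_jar","tumbler"):
        print(c,t,[(np.round(x["uv"]).tolist(),round(x["p"],2)) for x in spot_in(t,c)][:4])
E
```

```text
pics
{'clock': 0.0, 'joints': array([-1.23562705e+00,  1.24535088e-01,  1.65166053e+00, -2.91787153e-05,
        1.36747682e+00, -8.26207757e-02]), 'qvel': array([ 7.44218163e-04, -3.21712301e-05,  2.30167800e-04,  1.63577417e-04,
       -1.59063607e-04, -1.46517115e-04]), 'joint_efforts': array([ 1.10116805e-03, -4.17606747e+01, -3.59927773e+01,  7.75666069e-02,
        4.91853466e-02, -1.52086673e-04]), 'position': array([ 263.49408567, -593.56116621,  238.37554787]), 'eef_rot': array([-3.07127970e+00, -6.51082536e-01,  4.55655396e-04]), 'contact_force': array([-0.61697564,  0.99957386, -0.14509855]), 'wrist_torque': array([-0.01223609,  0.01216568,  0.00505324]), 'grasp_force': 0.0, 'gripper_width': 95.06887688497682}
side {'K': array([[496.07091734,   0.        , 326.20734986],
       [  0.        , 496.07091734, 203.8177001 ],
       [  0.        ,   0.        ,   1.        ]]), 'position': array([ 213.86927091, 1199.67936197,  703.03540078]), 'orientation': array([-0.46140435,  2.54320669, -1.4376275 ])}
side mould [([314.0, 214.0], 0.89)]
side draw_rod [([252.0, 209.0], 0.82),
[... 710 characters left out ...]
23396 , 1133.66774166]), 'orientation': array([-2.12476346,  2.17914864, -0.11795844])}
top mould [([324.0, 193.0], 0.98)]
top draw_rod [([290.0, 122.0], 0.83), ([358.0, 236.0], 0.76), ([402.0, 209.0], 0.67), ([324.0, 196.0], 0.49)]
top grip [([355.0, 236.0], 0.73), ([290.0, 120.0], 0.72), ([401.0, 210.0], 0.67)]
top collar [([356.0, 233.0], 0.83), ([403.0, 207.0], 0.76)]
top block [([393.0, 227.0], 0.84), ([328.0, 263.0], 0.66)]
top trier [([401.0, 247.0], 0.64)]
top plate [([244.0, 243.0], 0.91)]
top socket [([324.0, 178.0], 0.9)]
top follower [([328.0, 175.0], 0.67)]
top spice_jar [([327.0, 263.0], 0.62), ([325.0, 179.0], 0.47), ([396.0, 228.0], 0.34)]
top tumbler [([333.0, 117.0], 0.62)]
```

```bash
python3 - <<'E'
import cv2
a=cv2.imread("pics/side0.png")[130:330,200:450]; b=cv2.imread("pics/top0.png")[80:310,170:450]
cv2.imwrite("pics/s1.png",cv2.resize(a,None,fx=3,fy=3,interpolation=2)[:600,:750]); cv2.imwrite("pics/t1.png",cv2.resize(b,None,fx=2.6,fy=2.6,interpolation=2))
E
```

```text
(no output)
```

View pics/s1.png

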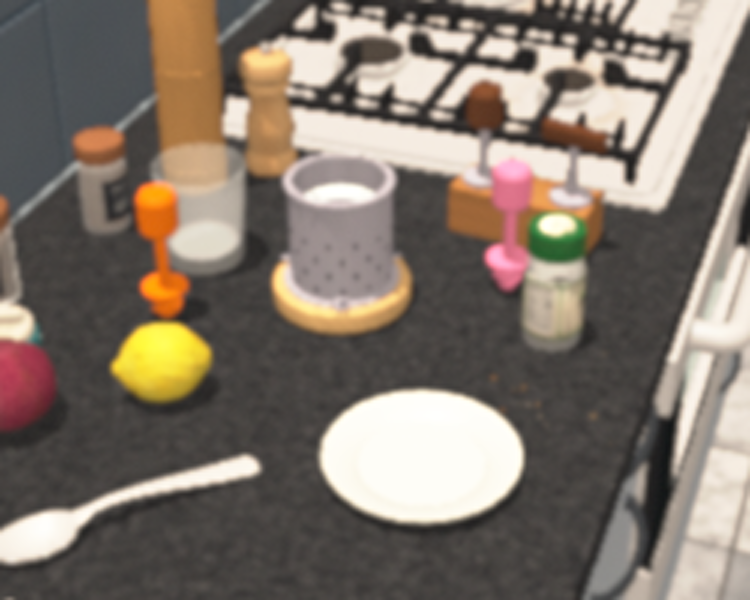

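View pics/t1.png

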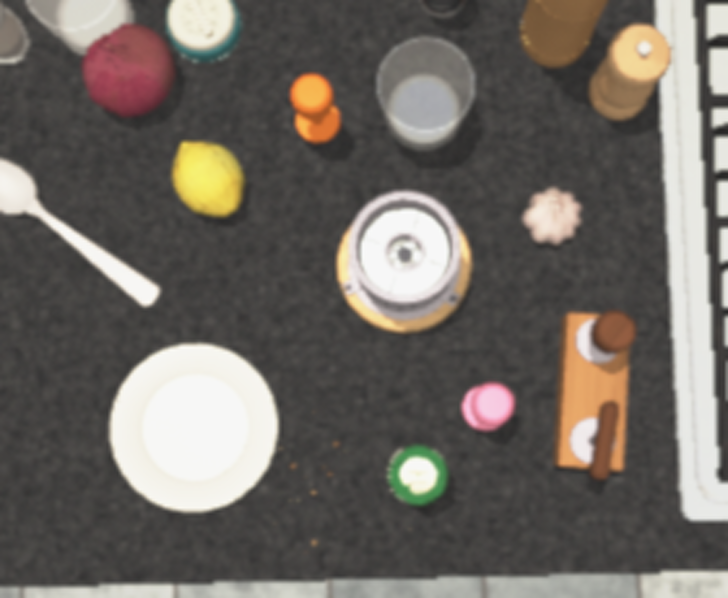

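Candidates for the draw rod: orange (top 290,120; side 252,205), pink (top 357,236; side 371,198), and the brown-handled rod hanging in the block (top 406,207; side 362,165). The brown, round-handled one fits, since the T handle beside it is the trier. The crops show that clearly. The socket is at about (325,178) in top, and the plate at about (245,244).

```bash
python3 - <<'E'
from h import *
t=lambda x,y:(170+x/2.6,80+y/2.6); s=lambda x,y:(200+x/3,130+y/3)
print("rod top z138",at_z("top",t(614,331),138)); print("rod collar",at_z("top",t(600,341),50))
print("rod tri",tri(ray("top",t(613,333)),ray("side",s(485,92))))
print("rod side z120",at_z("side",s(485,107),120), "collar side",at_z("side",s(480,177),50))
print("socket",at_z("top",t(405,254),90)," rim",at_z("top",t(409,249),117),"side rim",at_z("side",s(339,180),117))
print("base",at_z("top",t(404,267),22))
print("plate",at_z("top",t(194,427),10),at_z("side",s(422,455),10))
print("pink",at_z("top",t(494,404),120),at_z("top",t(482,408),20),"jar",at_z("top",t(418,475),106),"tumbler",at_z("top",t(425,80),91),"trier",at_z("top",t(586,440),50),at_z("top",t(605,440),138),"lemon",at_z("top",t(208,178),30),"orange",at_z("top",t(312,92),118))
print(R.from_rotvec(observe()["eef_rot"]).as_matrix().round(3)); 
print(vision.camera_info("wrist"))
E
```

```text
rod top z138 [545.26898081  70.59523719 138.        ]
rod collar [545.3120995   67.76239155  50.        ]
rod tri [545.86263618  70.43989294 129.9340677 ]
rod side z120 [544.21242148  79.54590729 120.        ] collar side [546.47847325  80.29773827  50.        ]
socket [616.99280998 229.22082188  90.        ]  rim [616.68317281 226.1993077  117.        ] side rim [617.09638377 238.68353834 117.        ]
base [616.29985223 229.74168544  22.        ]
plate [483.16999335 414.80607936  10.        ] [483.50568415 415.36088541  10.        ]
pink [492.28213569 163.39559943 120.        ] [492.98195793 166.28798269  20.        ] jar [438.7429348  223.88098833 106.        ] tumbler [761.90634462 208.79751521  91.        ] trier [463.32702523  83.05209272  50.        ] [462.15021278  81.29931815 138.        ] lemon [697.78089171 397.99472297  30.        ] orange [746.58132079 300.82753824 118.        ]
[[ 0.914  0.406 -0.   ]
 [ 0.406 -0.914  0.   ]
 [-0.    -0.    -1.   ]]
{'K': array([[286.64974767,   0.        , 319.90552824],
       [  0.        , 286.64974767, 196.86012098],
       [  0.        ,   0.        ,   1.        ]]), 'position': array([ 327.48919598, -566.25392169,  385.24943936]), 'orientation': array([ 2.44987022, -1.59285723, -0.20272291])}
```

{"fn": "step_arm", "kwargs": {
  "increments": [
    [3,-2.8,0,0,0,-1,6],
    [6.6,-6.1,0,0,0,-2,6],
    [10.2,-9.5,0,0,0,-3,6],
    [13.8,-12.9,0,0,0,-4,6],
    [17.4,-16.3,0,0,0,-5,6],
    [21,-19.6,0,0,0,-6,6],
    [24.6,-23,0,0,0,-7,6],
    [28.2,-26.4,0,0,0,-8,6]
  ],
  "grip_force": 25
}}

```text
clock: 2.0
position: [414.7, -236.6, 240.0]
eef_rot: [2.255, 2.186, 0.0]
contact_force: [0.8, 0.0, -0.3]
gripper_width: 59.8
grasp_force: 0.0
```

```bash
cat >> h.py <<'E'
def go(P,yaw=None):
    "tool-frame shift (cm) and az units from measured pose to TCP P (mm) with tool-x yaw in deg"
    s=observe(); M=R.from_rotvec(s["eef_rot"]).as_matrix(); y0=np.degrees(np.arctan2(M[1,0],M[0,0]))
    d=M.T@(np.array(P)-s["position"])/10
    print("t",round(s["clock"],2),"pos",s["position"].round(1),"yaw",y0.round(1),"tilt",np.degrees(np.arccos(-M[2,2])).round(2),"j",s["joints"].round(2),"shift",d.round(2),"az",None if yaw is None else round(-((yaw-y0+180)%360-180)/8,2),"F",s["contact_force"].round(1),"T",s["wrist_torque"].round(3),"w",round(s["gripper_width"],1))
E
python3 - <<'E'
from h import *
go([545.5,70,220],180)
E
```

```text
t 2.0 pos [ 414.7 -236.6  240. ] yaw 88.2 tilt 0.06 j [-0.63 -0.27  2.02  0.    1.39 -0.6 ] shift [31.05 12.13  1.99] az -11.47 F [ 0.8  0.  -0.3] T [-0.011 -0.106  0.065] w 59.8
```

{"fn": "step_arm", "kwargs": {
  "increments": [
    [4,1.5,0.3,0,0,-1,6],
    [8.4,3.2,0.5,0,0,-2,6],
    [12.8,5,0.8,0,0,-3,6],
    [17.2,6.7,1.1,0,0,-4,6],
    [21.6,8.4,1.4,0,0,-5,6],
    [26,10.1,1.6,0,0,-6,6],
    [29.5,11.5,1.8,0,0,-7,6],
    [31.1,12.1,2,0,0,-8,6]
  ]
}}

```text
clock: 2.8
position: [547.2, 71.0, 219.7]
eef_rot: [0.748, 3.051, 0.001]
contact_force: [0.1, -0.5, 0.0]
gripper_width: 60.1
grasp_force: 0.0
```

{"fn": "step_arm", "kwargs": {
  "increments": [
    [0,0,0,0,0,-1,6],
    [0,0,0,0,0,-2,6],
    [0,0,0,0,0,-3,6],
    [0,0,0,0,0,-3.5,6],
    [0,0,0,0,0,-3.5,6]
  ]
}}

```text
clock: 3.3
position: [546.5, 68.1, 219.7]
eef_rot: [0.002, 3.141, 0.0]
contact_force: [0.6, 0.3, -0.1]
gripper_width: 60.2
grasp_force: 0.0
```

```bash
python3 - <<'E'
from h import *
go([545.5,70,126],180)
i=vision.camera_info("wrist"); im=vision.grab_frame("wrist"); cv2.imwrite("pics/w1.png",im[:,:,::-1])
for t in("grip","collar","draw_rod","trier"): print(t,[(np.round(x["uv"]).tolist(),round(x["p"],2)) for x in spot_in(t,"wrist")][:3])
print(proj("wrist",[545.5,70,138],i),proj("wrist",[545.5,70,50],i))
E
```

```text
t 3.3 pos [546.5  68.1 219.7] yaw 179.9 tilt 0.01 j [ 0.03 -0.08  1.89  0.    1.33 -1.54] shift [0.1  0.19 9.37] az -0.01 F [ 0.6  0.3 -0.1] T [ 0.076 -0.116  0.037] w 60.2
grip [([319.0, 202.0], 0.79)]
collar [([420.0, 144.0], 0.97), ([322.0, 199.0], 0.78)]
draw_rod [([424.0, 141.0], 0.73), ([485.0, 86.0], 0.61)]
trier [([329.0, 111.0], 0.76)]
[323.00236329 209.46283551] [322.21167574 186.59024794]
```

View pics/w1.png

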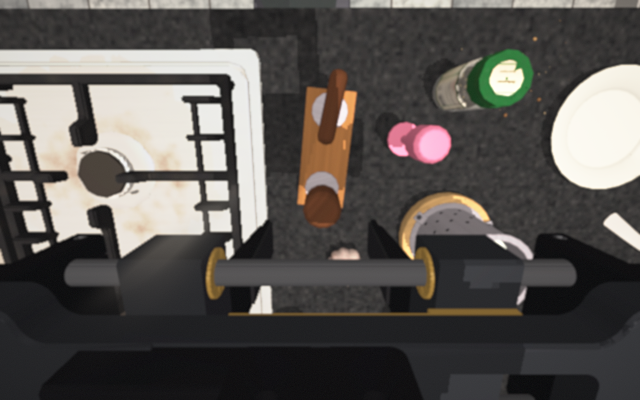

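The handle top is at (323,207), against a predicted (323,209), so they agree. I'll go down and grip.

{"fn": "step_arm", "kwargs": {
  "increments": [
    [0.05,0.2,3,0,0,0,6],
    [0.05,0.2,6.5,0,0,0,6],
    [0.05,0.2,9.4,0,0,0,6],
    [0.05,0.2,9.4,0,0,0,6],
    [0.05,0.2,9.4,0,0,0,2],
    [0.05,0.2,9.4,0,0,0,2],
    [0.05,0.2,9.4,0,0,0,2],
    [0.05,0.2,9.4,0,0,0,2]
  ],
  "grip_force": 30
}}

```text
clock: 4.35
position: [547.0, 70.1, 127.4]
eef_rot: [0.002, 3.139, 0.0]
contact_force: [0.3, -1.4, 0.2]
gripper_width: 33.5
grasp_force: 0.7
```

```bash
python3 - <<'E'
from h import *
go([546,70,260],180); print(observe()["grasp_force"])
E
```

```text
t 4.35 pos [547.   70.1 127.4] yaw 179.9 tilt 0.17 j [ 0.03  0.    1.97 -0.    1.16 -1.54] shift [ 6.000e-02 -1.000e-02 -1.326e+01] az -0.01 F [ 0.3 -1.4  0.2] T [-0.155 -0.166 -0.01 ] w 33.5
0.653662383556366
```

{"fn": "step_arm", "kwargs": {
  "increments": [
    [0,0,0,0,0,0,2],
    [0,0,0,0,0,0,2],
    [0,0,-2,0,0,0,2],
    [0,0,-5,0,0,0,2],
    [0,0,-8.5,0,0,0,2],
    [0,0,-12,0,0,0,2],
    [0,0,-13,0,0,0,2],
    [0,0,-13,0,0,0,2]
  ]
}}

```text
clock: 5.15
position: [546.6, 70.1, 256.9]
eef_rot: [0.002, 3.139, 0.0]
contact_force: [-0.4, -0.3, -1.6]
gripper_width: 32.5
grasp_force: 30.0
```

```bash
python3 - <<'E'
from h import *
go([616.5,228.5,258],180);go([616.5,228.5,258],255); print(observe()["grasp_force"])
i=vision.camera_info("wrist"); im=vision.grab_frame("wrist"); cv2.imwrite("pics/w2.png",im[:,:,::-1])
E
```

```text
t 5.15 pos [546.6  70.1 256.9] yaw 179.9 tilt 0.17 j [ 0.03 -0.11  1.85  0.    1.39 -1.54] shift [-6.97 15.84 -0.08] az -0.01 F [-0.4 -0.3 -1.6] T [ 0.142 -0.108 -0.035] w 32.5
t 5.15 pos [546.6  70.1 256.9] yaw 179.9 tilt 0.17 j [ 0.03 -0.11  1.85  0.    1.39 -1.54] shift [-6.97 15.84 -0.08] az -9.38 F [-0.4 -0.3 -1.6] T [ 0.142 -0.108 -0.035] w 32.5
29.993688762187958
```

{"fn": "step_arm", "kwargs": {
  "increments": [
    [-0.7,1.6,0,0,0,-1,2],
    [-1.6,3.8,0,0,0,-2,2],
    [-2.7,6.2,0,0,0,-3,2],
    [-3.8,8.6,0,0,0,-4,2],
    [-4.9,11,0,0,0,-5,2],
    [-6,13.6,0,0,0,-6,2],
    [-6.8,15.3,0,0,0,-7,2],
    [-7,15.8,0,0,0,-8,2]
  ]
}}

```text
clock: 6.0
position: [615.1, 229.4, 251.0]
eef_rot: [1.67, -2.654, -0.003]
contact_force: [-0.5, 0.4, -1.7]
gripper_width: 32.8
grasp_force: 30.0
```

{"fn": "step_arm", "kwargs": {
  "increments": [
    [0,0,0,0,0,-1,2],
    [0,0,0,0,0,-2,2],
    [0,0,0,0,0,-2.4,2],
    [0,0,0,0,0,-2.4,2]
  ]
}}

```text
clock: 6.4
position: [614.8, 227.7, 251.6]
eef_rot: [2.081, -2.347, -0.004]
contact_force: [0.1, 0.6, -1.6]
gripper_width: 32.6
grasp_force: 30.0
```

```bash
python3 - <<'E'
from h import *
go([616.5,228.5,258],263)
o=[]
for c,b in(("top",(270,110,390,250)),("side",(270,90,370,240))):
    im=vision.grab_frame(c); x0,y0,x1,y1=b; cr=im[y0:y1,x0:x1,::-1]; o.append(cv2.resize(cr,None,fx=560/cr.shape[0],fy=560/cr.shape[0],interpolation=2))
    for z in (90,117,148,173): print(c,z,proj(c,[616.5,228.5,z]).round(1))
    for t in ("socket","mould","collar","draw_rod"): print(c,t,[(np.round(x["uv"]).tolist(),round(x["p"],2)) for x in spot_in(t,c)][:3])
a=np.hstack(o)[:,:800]; print(o[0].shape,o[1].shape);cv2.imwrite("pics/c3.png",a)
E
```

```text
t 6.4 pos [614.8 227.7 251.6] yaw -96.9 tilt 0.34 j [ 0.27  0.13  1.62  0.    1.39 -2.75] shift [-0.1  -0.16 -0.64] az 0.02 F [ 0.1  0.6 -1.6] T [ 0.115 -0.008 -0.038] w 32.6
top 90 [326.1 177.9]
top 117 [326.2 175.9]
top 148 [326.3 173.4]
top 173 [326.4 171.3]
top socket [([325.0, 188.0], 0.71)]
top mould [([347.0, 186.0], 0.43)]
top collar []
top draw_rod []
side 90 [315.  197.7]
side 117 [314.8 188.1]
side 148 [314.6 176.8]
side 173 [314.4 167.4]
side socket []
side mould []
side collar [([254.0, 210.0], 0.9), ([366.0, 194.0], 0.86), ([315.0, 154.0], 0.85)]
side draw_rod [([374.0, 200.0], 0.96), ([315.0, 150.0], 0.88), ([255.0, 205.0], 0.76)]
(560, 480, 3) (560, 373, 3)
```

View pics/c3.png

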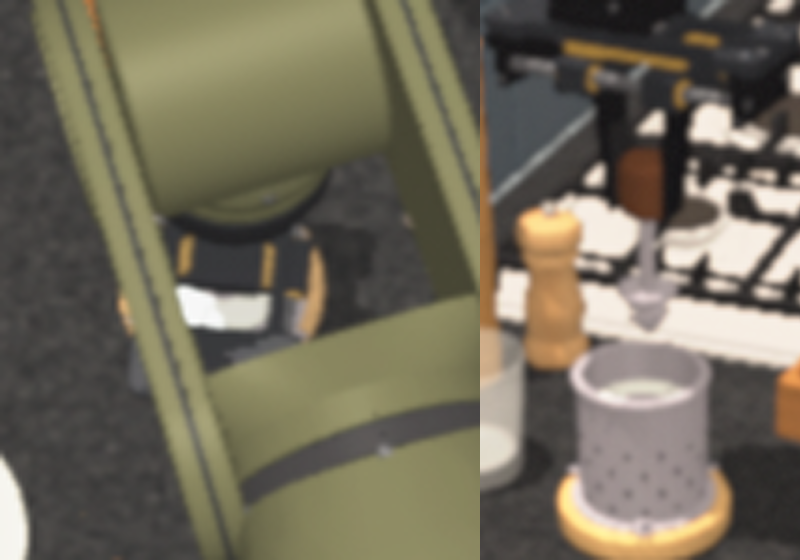

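{"fn": "step_arm", "kwargs": {
  "increments": [
    [-0.1,-0.2,1,0,0,0,2],
    [-0.1,-0.22,2,0,0,0,2],
    [-0.1,-0.22,2,0,0,0,2],
    [-0.1,-0.22,2,0,0,0,2]
  ]
}}

```text
clock: 7.3
position: [618.0, 228.6, 234.5]
eef_rot: [2.083, -2.349, -0.001]
contact_force: [0.7, 0.2, -2.2]
gripper_width: 32.9
grasp_force: 30.0
```

```bash
python3 - <<'E'
from h import *
go([617,228.5,232],263)
o=[]
for c,b in(("wrist",(200,80,440,260)),("side",(270,110,370,260))):
    i=vision.camera_info(c); im=vision.grab_frame(c); x0,y0,x1,y1=b; cr=im[y0:y1,x0:x1,::-1]; o.append(cv2.resize(cr,None,fx=420/cr.shape[0],fy=420/cr.shape[0],interpolation=2))
    for z in (0,22,90,117,125,150): print(c,z,proj(c,[617,228.5,z],i).round(1))
a=np.hstack(o)[:,:800]; print(o[0].shape,o[1].shape);cv2.imwrite("pics/c4.png",np.hstack([o[0],o[1][:,:240]]))
E
```

```text
t 7.3 pos [618.  228.6 234.5] yaw -96.9 tilt 0.11 j [ 0.27  0.15  1.63  0.    1.36 -2.75] shift [0.02 0.1  0.25] az 0.02 F [ 0.7  0.2 -2.2] T [ 0.184 -0.024 -0.027] w 32.9
wrist 0 [320.  177.2]
wrist 22 [320.1 180.3]
wrist 90 [320.3 193. ]
wrist 117 [320.4 199.7]
wrist 125 [320.4 201.9]
wrist 150 [320.5 209.9]
side 0 [315.5 228.2]
side 22 [315.3 221. ]
side 90 [314.8 197.7]
side 117 [314.6 188.1]
side 125 [314.6 185.2]
side 150 [314.4 176. ]
(420, 560, 3) (420, 280, 3)
```

View pics/c4.png

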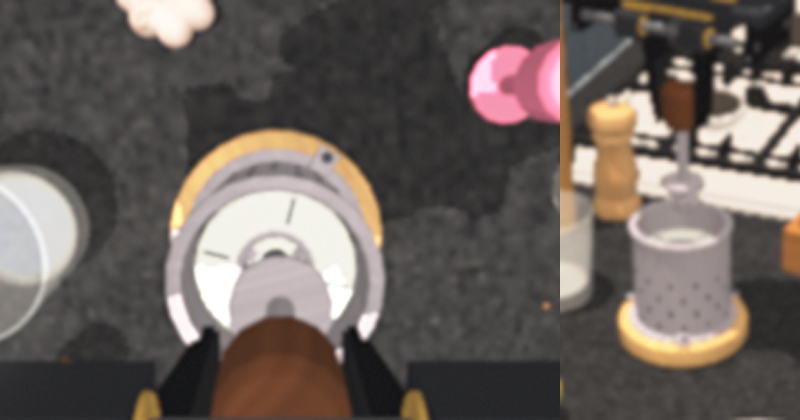

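```bash
python3 - <<'E'
from h import *
q=lambda P:((proj("wrist",P)-[200,80])*420/180).round(1)
s=observe()["position"]; z=s[2]-6-100
print("base edge(obs 129)",q([619,228.5-58,22]),"rim inner(obs~190)",q([619,190,117]),"face edge",q([619,192,90]),"rim left/right row obs ~265",q([619+45,228.5,115]),q([619-45,228.5,115]))
print("collar -y edge obs 254",q([s[0],s[1]-19,z+30]),q([s[0],s[1]-19,z+25]),"collar sides",q([s[0]-19,s[1],z+30]),q([s[0]+19,s[1],z+30]),"handle edge obs 318",q([s[0],s[1]-16.5,z+118]),q([s[0],s[1]-16.5,z+80]),"bush 14",q([619,214.5,90]), "1mm y",q([619,215.5,90])-q([619,214.5,90]))
E
```

```text
base edge(obs 129) [265.  125.6] rim inner(obs~190) [266.  184.7] face edge [267.8 181.7] rim left/right row obs ~265 [169.9 289.6] [386.8 264.3]
collar -y edge obs 254 [272.3 257.6] [272.4 254.4] collar sides [333.4 304.3] [224.8 316.8] handle edge obs 318 [269.3 362.9] [271.4 309.1] bush 14 [274.1 232.2] 1mm y [0.3 2.2]
```

{"fn": "step_arm", "kwargs": {
  "increments": [
    [-0.17,-0.18,0,0,0,0,2],
    [-0.17,-0.18,1,0,0,0,2],
    [-0.17,-0.18,2,0,0,0,2],
    [-0.17,-0.18,3,0,0,0,2],
    [-0.17,-0.18,3.5,0,0,0,2],
    [-0.17,-0.18,3.5,0,0,0,2]
  ]
}}

```text
clock: 8.0
position: [619.6, 229.9, 198.6]
eef_rot: [2.083, -2.348, -0.002]
contact_force: [-0.2, 0.5, -1.6]
gripper_width: 32.5
grasp_force: 30.0
```

```bash
python3 - <<'E'
from h import *
go([620,230.2,195],263)
E
```

```text
t 8.0 pos [619.6 229.9 198.6] yaw -96.9 tilt 0.18 j [ 0.27  0.18  1.66 -0.    1.31 -2.75] shift [-0.03 -0.04  0.36] az 0.02 F [-0.2  0.5 -1.6] T [ 0.15  -0.023  0.058] w 32.5
```

Now down slowly, by feel.

{"fn": "step_arm", "kwargs": {
  "increments": [
    [0,0,0.2,0,0,0,2],
    [0,0,0.4,0,0,0,2],
    [0,0,0.6,0,0,0,2],
    [0,0,0.8,0,0,0,2],
    [0,0,0.8,0,0,0,2]
  ]
}}

```text
clock: 8.5
position: [620.3, 230.1, 192.4]
eef_rot: [2.084, -2.35, -0.0]
contact_force: [-0.2, -0.2, -2.4]
gripper_width: 32.8
grasp_force: 30.0
```

```bash
python3 - <<'E'
from h import *
go([620,230.2,195],263)
E
```

```text
t 8.5 pos [620.3 230.1 192.4] yaw -96.9 tilt 0.02 j [ 0.27  0.18  1.67  0.    1.29 -2.75] shift [-0.    0.03 -0.26] az 0.02 F [-0.2 -0.2 -2.4] T [ 0.122 -0.028  0.047] w 32.8
```

{"fn": "step_arm", "kwargs": {
  "increments": [
    [0,0,0.2,0,0,0,2],
    [0,0,0.3,0,0,0,2],
    [0,0,0.4,0,0,0,2],
    [0,0,0.4,0,0,0,2]
  ]
}}

```text
clock: 8.9
position: [620.3, 230.2, 188.4]
eef_rot: [2.084, -2.35, -0.0]
contact_force: [-0.2, -0.8, -1.3]
gripper_width: 32.5
grasp_force: 30.0
```

{"fn": "step_arm", "kwargs": {
  "increments": [
    [0,0,0.1,0,0,0,2],
    [0,0,0.2,0,0,0,2],
    [0,0,0.2,0,0,0,2]
  ]
}}

```text
clock: 9.2
position: [620.3, 230.2, 186.5]
eef_rot: [2.084, -2.35, -0.0]
contact_force: [0.4, -0.3, -1.6]
gripper_width: 32.7
grasp_force: 30.0
```

{"fn": "step_arm", "kwargs": {
  "increments": [
    [0,0,0.1,0,0,0,2],
    [0,0,0.2,0,0,0,2],
    [0,0,0.2,0,0,0,2]
  ]
}}

```text
clock: 9.5
position: [620.5, 230.3, 185.3]
eef_rot: [-2.084, 2.35, -0.0]
contact_force: [-1.8, 0.2, 2.3]
gripper_width: 32.7
grasp_force: 30.0
```

```bash
python3 - <<'E'
from h import *
go([620,230.2,195],263)
E
```

```text
t 9.5 pos [620.5 230.3 185.3] yaw -96.9 tilt 0.02 j [ 0.27  0.19  1.67  0.    1.28 -2.75] shift [ 0.01  0.05 -0.97] az 0.02 F [-1.8  0.2  2.3] T [ 0.073  0.364 -0.004] w 32.7
```

{"fn": "step_arm", "kwargs": {
  "increments": [
    [0,0.03,0.05,0,0,0,2],
    [0,0.03,0.1,0,0,0,2],
    [0,0.03,0.1,0,0,0,2]
  ]
}}

```text
clock: 9.8
position: [620.5, 230.3, 184.9]
eef_rot: [-2.084, 2.35, -0.001]
contact_force: [-1.1, -0.5, 5.2]
gripper_width: 32.7
grasp_force: 30.0
```

```bash
python3 - <<'E'
from h import *
go([620,230.2,195],263)
E
```

```text
t 9.8 pos [620.5 230.3 184.9] yaw -96.9 tilt 0.07 j [ 0.27  0.19  1.67 -0.    1.28 -2.75] shift [ 0.02  0.04 -1.01] az 0.02 F [-1.1 -0.5  5.2] T [-0.025  0.492 -0.028] w 32.7
```

{"fn": "step_arm", "kwargs": {
  "increments": [
    [0,0.03,0.06,0,0,0.5,2],
    [0,0.03,0.09,0,0,1,2],
    [0,0.03,0.12,0,0,1.5,2],
    [0,0.03,0.14,0,0,2,2]
  ]
}}

```text
clock: 10.2
position: [620.8, 230.3, 183.9]
eef_rot: [-1.732, 2.618, -0.002]
contact_force: [-0.6, -0.8, 5.3]
gripper_width: 32.8
grasp_force: 30.0
```

```bash
python3 - <<'E'
from h import *
go([620,230.2,195],263)
E
```

```text
t 10.2 pos [620.8 230.3 183.9] yaw -113.0 tilt 0.17 j [ 0.27  0.19  1.68 -0.    1.28 -2.47] shift [ 0.04  0.07 -1.11] az -2.0 F [-0.6 -0.8  5.3] T [-0.06   0.191  0.029] w 32.8
```

{"fn": "step_arm", "kwargs": {
  "increments": [
    [0,0,0.1,0,0,1,2],
    [0,0,0.15,0,0,2,2],
    [0,0,0.2,0,0,3,2],
    [0,0,0.25,0,0,4,2]
  ]
}}

```text
clock: 10.6
position: [621.2, 230.5, 181.7]
eef_rot: [-0.938, 2.994, -0.0]
contact_force: [-0.3, 0.1, 6.3]
gripper_width: 32.3
grasp_force: 30.0
```

```bash
python3 - <<'E'
from h import *
go([620,230.2,195],263)
E
```

```text
t 10.6 pos [621.2 230.5 181.7] yaw -145.2 tilt 0.24 j [ 0.27  0.19  1.68 -0.    1.27 -1.9 ] shift [ 0.11  0.04 -1.33] az -6.02 F [-0.3  0.1  6.3] T [ 0.143 -0.041  0.042] w 32.3
```

{"fn": "step_arm", "kwargs": {
  "increments": [
    [0,0,0.07,0,0,1,2],
    [0,0,0.13,0,0,2,2],
    [0,0,0.18,0,0,3,2],
    [0,0,0.23,0,0,4,2],
    [0,0,0.29,0,0,5,2],
    [0,0,0.34,0,0,6,2]
  ]
}}

```text
clock: 11.2
position: [621.2, 230.9, 178.5]
eef_rot: [0.36, 3.117, 0.003]
contact_force: [-1.2, -0.9, 6.0]
gripper_width: 32.3
grasp_force: 30.0
```

```bash
python3 - <<'E'
from h import *
go([620,230.2,195],263)
E
```

```text
t 11.2 pos [621.2 230.9 178.5] yaw 166.8 tilt 0.27 j [ 0.27  0.19  1.68  0.    1.27 -1.07] shift [ 0.1  -0.09 -1.65] az -12.02 F [-1.2 -0.9  6. ] T [ 0.184 -0.058  0.005] w 32.3
```

{"fn": "step_arm", "kwargs": {
  "increments": [
    [0,0,0.06,0,0,1,2],
    [0,0,0.12,0,0,2,2],
    [0,0,0.17,0,0,3,2],
    [0,0,0.23,0,0,4,2],
    [0,0,0.28,0,0,5,2]
  ]
}}

```text
clock: 11.7
position: [621.4, 230.8, 175.9]
eef_rot: [1.405, 2.806, 0.005]
contact_force: [0.6, 0.2, 5.8]
gripper_width: 32.6
grasp_force: 30.0
```

```bash
python3 - <<'E'
from h import *
go([620,230.2,195],263)
E
```

```text
t 11.7 pos [621.4 230.8 175.9] yaw 126.8 tilt 0.29 j [ 0.27  0.19  1.68  0.    1.26 -0.37] shift [ 0.04 -0.14 -1.91] az -17.02 F [0.6 0.2 5.8] T [-0.028 -0.062 -0.031] w 32.6
```

{"fn": "step_arm", "kwargs": {
  "increments": [
    [0,0,0.06,0,0,1,2],
    [0,0,0.11,0,0,2,2]
  ]
}}

```text
clock: 11.9
position: [621.4, 230.8, 174.9]
eef_rot: [1.782, 2.584, 0.006]
contact_force: [0.7, 0.5, 6.1]
gripper_width: 32.8
grasp_force: 30.0
```

```bash
python3 - <<'E'
from h import *
go([620,230.2,195],263)
E
```

```text
t 11.9 pos [621.4 230.8 174.9] yaw 110.8 tilt 0.29 j [ 0.27  0.19  1.68  0.    1.26 -0.09] shift [-0.   -0.14 -2.01] az -19.02 F [0.7 0.5 6.1] T [ 0.022 -0.125  0.04 ] w 32.8
```

{"fn": "step_arm", "kwargs": {
  "increments": [
    [0,0,0.05,0,0,1,2],
    [0,0,0.08,0,0,1.5,2]
  ],
  "grip_force": 18
}}

```text
clock: 12.1
position: [621.5, 230.7, 174.1]
eef_rot: [2.04, 2.385, 0.006]
contact_force: [-0.1, 0.2, 6.6]
gripper_width: 32.8
grasp_force: 18.0
```

```bash
python3 - <<'E'
from h import *
go([620,230.2,195],263)
E
```

```text
t 12.1 pos [621.5 230.7 174.1] yaw 98.9 tilt 0.29 j [ 0.27  0.2   1.68 -0.    1.26  0.12] shift [-0.02 -0.14 -2.09] az -20.51 F [-0.1  0.2  6.6] T [-0.045 -0.073  0.045] w 32.8
```

{"fn": "step_arm", "kwargs": {
  "increments": [
    [0,0,0.05,0,0,1,2]
  ]
}}

```text
clock: 12.2
position: [621.5, 230.7, 173.6]
eef_rot: [2.202, 2.236, 0.007]
contact_force: [-0.3, -1.0, 6.4]
gripper_width: 33.0
grasp_force: 18.0
```

```bash
python3 - <<'E'
from h import *
go([620,230.2,195],263)
E
```

```text
t 12.2 pos [621.5 230.7 173.6] yaw 90.9 tilt 0.29 j [ 0.27  0.2   1.68 -0.    1.26  0.26] shift [-0.04 -0.14 -2.14] az -21.52 F [-0.3 -1.   6.4] T [-0.083  0.055  0.015] w 33.0
```

{"fn": "step_arm", "kwargs": {
  "increments": [
    [0,0,0.05,0,0,1,2]
  ]
}}

```text
clock: 12.3
position: [621.5, 230.6, 173.1]
eef_rot: [2.354, 2.076, 0.007]
contact_force: [-0.4, -0.9, 6.9]
gripper_width: 32.8
grasp_force: 18.0
```

```bash
python3 - <<'E'
from h import *
go([620,230.2,195],263)
E
```

```text
t 12.3 pos [621.5 230.6 173.1] yaw 82.8 tilt 0.3 j [ 0.27  0.2   1.68 -0.    1.26  0.4 ] shift [-0.06 -0.13 -2.19] az 22.48 F [-0.4 -0.9  6.9] T [-0.153 -0.012  0.014] w 32.8
```

{"fn": "step_arm", "kwargs": {
  "increments": [
    [0,0,0.045,0,0,0.9,2]
  ],
  "grip_force": 15
}}

```text
clock: 12.4
position: [621.5, 230.6, 172.6]
eef_rot: [2.48, 1.925, 0.007]
contact_force: [0.1, -0.4, 7.3]
gripper_width: 32.6
grasp_force: 15.0
```

```bash
python3 - <<'E'
from h import *
go([620,230.2,195],263)
E
```

```text
t 12.4 pos [621.5 230.6 172.6] yaw 75.6 tilt 0.29 j [ 0.27  0.2   1.68 -0.    1.26  0.53] shift [-0.07 -0.12 -2.24] az 21.58 F [ 0.1 -0.4  7.3] T [-0.194 -0.027  0.037] w 32.6
```

{"fn": "step_arm", "kwargs": {
  "increments": [
    [0,0,0.03,0,0,0.7,2]
  ]
}}

```text
clock: 12.5
position: [621.5, 230.6, 172.4]
eef_rot: [2.57, 1.803, 0.007]
contact_force: [0.5, 0.1, 7.6]
gripper_width: 32.7
grasp_force: 15.0
```

```bash
python3 - <<'E'
from h import *
go([620,230.2,195],263)
E
```

```text
t 12.5 pos [621.5 230.6 172.4] yaw 70.1 tilt 0.3 j [ 0.27  0.2   1.68 -0.    1.26  0.62] shift [-0.08 -0.12 -2.26] az 20.89 F [0.5 0.1 7.6] T [-0.156 -0.013  0.064] w 32.7
```

{"fn": "step_arm", "kwargs": {
  "increments": [
    [0,0,0.03,0,0,0.7,2]
  ]
}}

```text
clock: 12.6
position: [621.6, 230.6, 172.4]
eef_rot: [2.655, 1.676, 0.008]
contact_force: [0.1, 0.2, 8.3]
gripper_width: 33.1
grasp_force: 15.0
```

```bash
python3 - <<'E'
from h import *
go([620,230.2,195],263)
E
```

```text
t 12.6 pos [621.6 230.6 172.4] yaw 64.5 tilt 0.31 j [ 0.27  0.2   1.68 -0.    1.26  0.72] shift [-0.09 -0.12 -2.26] az 20.19 F [0.1 0.2 8.3] T [-0.196  0.114  0.051] w 33.1
```

{"fn": "step_arm", "kwargs": {
  "increments": [
    [0,0,0.01,0,0,0.5,2]
  ]
}}

```text
clock: 12.7
position: [621.6, 230.6, 172.3]
eef_rot: [2.711, 1.583, 0.008]
contact_force: [-0.3, -0.1, 8.0]
gripper_width: 32.6
grasp_force: 15.0
```

```bash
python3 - <<'E'
from h import *
go([620,230.2,195],263)
E
```

```text
t 12.7 pos [621.6 230.6 172.3] yaw 60.6 tilt 0.31 j [ 0.27  0.2   1.68 -0.    1.26  0.79] shift [-0.1  -0.11 -2.27] az 19.7 F [-0.3 -0.1  8. ] T [-0.175  0.089  0.163] w 32.6
```

{"fn": "step_arm", "kwargs": {
  "increments": [
    [0,0,0.01,0,0,0.5,2]
  ]
}}

```text
clock: 12.8
position: [621.6, 230.7, 172.3]
eef_rot: [2.764, 1.489, 0.008]
contact_force: [0.1, 0.9, 7.8]
gripper_width: 33.1
grasp_force: 15.0
```

```bash
python3 - <<'E'
from h import *
go([620,230.2,195],263)
E
```

```text
t 12.8 pos [621.6 230.7 172.3] yaw 56.6 tilt 0.32 j [ 0.27  0.2   1.68 -0.    1.26  0.86] shift [-0.12 -0.1  -2.27] az 19.2 F [0.1 0.9 7.8] T [-0.1    0.186  0.334] w 33.1
```

{"fn": "step_arm", "kwargs": {
  "increments": [
    [0,0,0.01,0,0,0.5,2]
  ]
}}

```text
clock: 12.9
position: [621.5, 230.5, 172.3]
eef_rot: [2.814, 1.392, 0.007]
contact_force: [-1.4, -2.2, 9.2]
gripper_width: 32.7
grasp_force: 15.0
```

```bash
python3 - <<'E'
from h import *
go([620,230.2,195],263)
E
```

```text
t 12.9 pos [621.5 230.5 172.3] yaw 52.6 tilt 0.29 j [ 0.27  0.2   1.68 -0.    1.26  0.93] shift [-0.11 -0.09 -2.27] az 18.7 F [-1.4 -2.2  9.2] T [-0.389  0.497  0.364] w 32.7
```

{"fn": "step_arm", "kwargs": {
  "increments": [
    [0,0,-0.05,0,0,-0.5,2],
    [0,0,-0.08,0,0,-0.5,2]
  ]
}}

```text
clock: 13.1
position: [621.3, 230.4, 172.3]
eef_rot: [2.762, 1.494, 0.007]
contact_force: [-0.0, 0.1, 5.8]
gripper_width: 32.9
grasp_force: 15.0
```

```bash
python3 - <<'E'
from h import *
go([620,230.2,195],263)
E
```

```text
t 13.1 pos [621.3 230.4 172.3] yaw 56.8 tilt 0.26 j [ 0.27  0.2   1.68 -0.    1.26  0.85] shift [-0.08 -0.09 -2.27] az 19.23 F [-0.   0.1  5.8] T [-0.162 -0.033  0.118] w 32.9
```

{"fn": "step_arm", "kwargs": {
  "increments": [
    [0,0,0,0,0,0,2],
    [0,0,-0.1,0,0,0,2],
    [0,0,-0.3,0,0,0,2],
    [0,0,-0.6,0,0,0,2],
    [0,0,-0.9,0,0,0,2],
    [0,0,-1.2,0,0,0,2]
  ],
  "grip_force": 40
}}

```text
clock: 13.7
position: [618.8, 229.8, 177.7]
eef_rot: [-2.764, -1.492, 0.005]
contact_force: [3.9, 1.4, -13.5]
gripper_width: 32.2
grasp_force: 40.0
```

```bash
python3 - <<'E'
from h import *
go([620,230.2,195],263)
E
```

```text
t 13.7 pos [618.8 229.8 177.7] yaw 56.7 tilt 0.19 j [ 0.27  0.19  1.68 -0.    1.27  0.86] shift [ 0.09  0.07 -1.73] az 19.22 F [  3.9   1.4 -13.5] T [ 0.173 -1.496  0.01 ] w 32.2
```

{"fn": "step_arm", "kwargs": {
  "increments": [
    [0.1,0.15,-0.3,0,0,0,2],
    [0.12,0.2,-0.6,0,0,0,2],
    [0.12,0.2,-1,0,0,0,2],
    [0.12,0.2,-1.4,0,0,0,2]
  ]
}}

```text
clock: 14.1
position: [620.9, 230.0, 194.6]
eef_rot: [-2.763, -1.492, 0.006]
contact_force: [0.8, -0.0, -13.1]
gripper_width: 32.4
grasp_force: 40.0
```

```bash
python3 - <<'E'
from h import *
go([620,230.2,195],263)
E
```

```text
t 14.1 pos [620.9 230.  194.6] yaw 56.7 tilt 0.23 j [0.27 0.18 1.66 0.   1.3  0.85] shift [-0.03 -0.09 -0.04] az 19.22 F [  0.8  -0.  -13.1] T [ 0.049 -0.235 -0.005] w 32.4
```

{"fn": "step_arm", "kwargs": {
  "increments": [
    [0,0,-0.6,0,0,0,2],
    [0,0,-1.3,0,0,0,2],
    [0,0,-2,0,0,0,2],
    [0,0,-2.7,0,0,0,2],
    [0,0,-3.5,0,0,0,2],
    [0,0,-4.3,0,0,0,2],
    [0,0,-5.2,0,0,0,2],
    [0,0,-6.2,0,0,0,2]
  ]
}}

```text
clock: 14.9
position: [622.7, 230.3, 260.6]
eef_rot: [2.764, 1.492, 0.004]
contact_force: [0.8, 0.1, -3.7]
gripper_width: 32.4
grasp_force: 40.0
```

```bash
python3 - <<'E'
from h import *
go([483.3,415,285],56.7)
i=vision.camera_info("side"); im=vision.grab_frame("side")
cv2.imwrite("pics/c5.png",cv2.resize(im[100:330,250:450,::-1],None,fx=2.6,fy=2.6,interpolation=2))
E
```

```text
t 14.9 pos [622.7 230.3 260.6] yaw 56.7 tilt 0.15 j [ 0.27  0.14  1.6  -0.    1.4   0.85] shift [  7.8  -21.78  -2.47] az 0.0 F [ 0.8  0.1 -3.7] T [-0.034 -0.023 -0.039] w 32.4
```

View pics/c5.png

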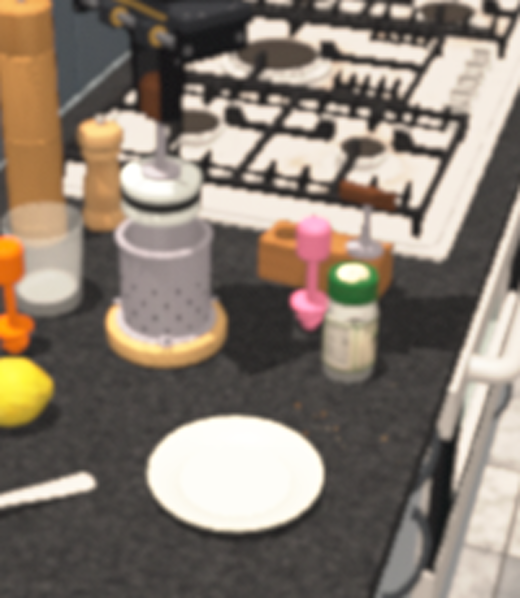

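{"fn": "step_arm", "kwargs": {
  "increments": [
    [0.2,-0.5,-2,0,0,0,2],
    [1.2,-3.2,-2.5,0,0,0,2],
    [2.7,-7.2,-2.5,0,0,0,2],
    [4.2,-11.4,-2.5,0,0,0,2],
    [5.7,-15.5,-2.5,0,0,0,2],
    [7.1,-19.3,-2.5,0,0,0,2],
    [7.8,-21.2,-2.5,0,0,0,2],
    [8,-21.6,-2.5,0,0,0,2]
  ]
}}

```text
clock: 15.75
position: [483.7, 417.6, 283.7]
eef_rot: [-2.761, -1.497, -0.001]
contact_force: [-0.1, -0.0, -3.0]
gripper_width: 32.5
grasp_force: 40.0
```

{"fn": "step_arm", "kwargs": {
  "increments": [
    [0,0,3,0,0,0,2],
    [0,0,6,0,0,0,2],
    [0,0,7.5,0,0,0,2],
    [0,0,7.5,0,0,0,2]
  ]
}}

```text
clock: 16.15
position: [484.5, 413.9, 204.7]
eef_rot: [2.764, 1.491, -0.01]
contact_force: [-0.2, -0.0, -3.3]
gripper_width: 32.6
grasp_force: 40.0
```

```bash
python3 - <<'E'
from h import *
go([485.5,416,122],56.7); s=observe()["position"]; u=s[2]-172.4+56; print("underside",u)
o=[]
for c,b in(("wrist",(190,60,450,255)),("side",(290,140,400,316))):
    i=vision.camera_info(c); im=vision.grab_frame(c); x0,y0,x1,y1=b; cr=im[y0:y1,x0:x1,::-1].copy(); k=420/cr.shape[0]; cr=cv2.resize(cr,None,fx=k,fy=k,interpolation=2)
    def circ(C,r,z,col):
        pts=[((proj(c,[C[0]+r*np.cos(a),C[1]+r*np.sin(a),z],i)-[x0,y0])*k) for a in np.linspace(0,6.28,40)]
        for p in pts: cv2.circle(cr,tuple(int(v) for v in p),1,col,-1)
    circ((485.5,416),72,15,(0,0,255)); circ((485.5,416),48,5,(0,255,0)); circ(s[:2],36.5,u,(255,0,0)); circ(s[:2],36.5,u+34,(255,0,255))
    o.append(cr)
a=np.hstack(o);print(a.shape);cv2.imwrite("pics/c6.png",a[:,:])
E
```

```text
t 16.15 pos [484.5 413.9 204.7] yaw 56.7 tilt 0.36 j [ 0.62  0.12  1.71 -0.    1.31  1.2 ] shift [ 0.28 -0.01  8.27] az -0.0 F [-0.2 -0.  -3.3] T [-0.045 -0.037  0.031] w 32.6
underside 88.31737826819767
(420, 822, 3)
```

```bash
python3 -c "
import cv2;a=cv2.imread('pics/c6.png');k=min(1,800/a.shape[1]);cv2.imwrite('pics/c6.png',cv2.resize(a,None,fx=k,fy=k))"
```

```text
(no output)
```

View pics/c6.png

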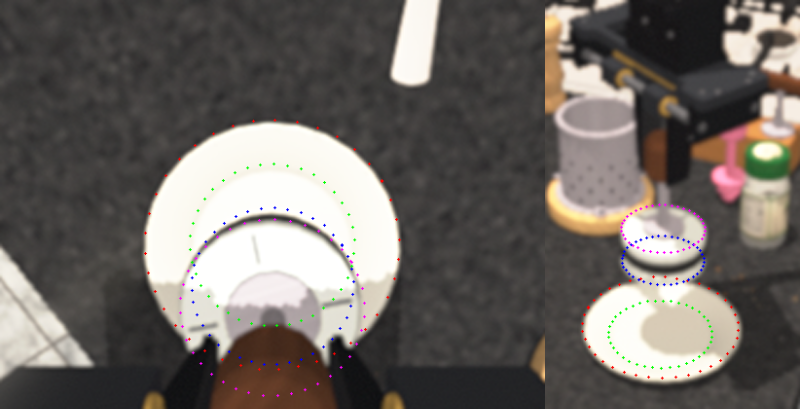

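{"fn": "step_arm", "kwargs": {
  "increments": [
    [0.15,0,2,0,0,0,2],
    [0.28,0,4.5,0,0,0,2],
    [0.28,0,6.8,0,0,0,2],
    [0.28,0,7.7,0,0,0,2],
    [0.28,0,7.9,0,0,0,2],
    [0.28,0,7.9,0,0,0,2]
  ]
}}

```text
clock: 16.85
position: [487.9, 418.4, 130.8]
eef_rot: [-2.764, -1.492, -0.004]
contact_force: [0.2, -0.1, -3.4]
gripper_width: 32.4
grasp_force: 40.0
```

```bash
python3 - <<'E'
from h import *
go([485.5,416,122],56.7)
E
```

```text
t 16.85 pos [487.9 418.4 130.8] yaw 56.7 tilt 0.14 j [0.63 0.19 1.76 0.   1.18 1.21] shift [-0.33 -0.07  0.88] az 0.0 F [ 0.2 -0.1 -3.4] T [-0.037 -0.056 -0.024] w 32.4
```

{"fn": "step_arm", "kwargs": {
  "increments": [
    [-0.2,-0.05,0.2,0,0,0,2],
    [-0.3,-0.07,0.4,0,0,0,2],
    [-0.3,-0.07,0.55,0,0,0,2],
    [-0.3,-0.07,0.65,0,0,0,2],
    [-0.3,-0.07,0.65,0,0,0,2]
  ]
}}

```text
clock: 17.35
position: [484.6, 415.7, 122.5]
eef_rot: [-2.764, -1.493, 0.0]
contact_force: [-0.2, 0.7, -3.7]
gripper_width: 32.4
grasp_force: 40.0
```

{"fn": "step_arm", "kwargs": {
  "increments": [
    [0,0,0.1,0,0,0,2],
    [0,0,0.2,0,0,0,2],
    [0,0,0.2,0,0,0,2]
  ]
}}

```text
clock: 17.65
position: [485.1, 416.0, 121.3]
eef_rot: [-2.764, -1.493, -0.002]
contact_force: [-0.4, -0.2, -0.2]
gripper_width: 32.4
grasp_force: 40.0
```

```bash
python3 - <<'E'
from h import *
go([485.5,416,122],56.7)
E
```

```text
t 17.65 pos [485.1 416.  121.3] yaw 56.7 tilt 0.06 j [ 0.62  0.2   1.77 -0.    1.17  1.21] shift [ 0.02  0.03 -0.07] az 0.0 F [-0.4 -0.2 -0.2] T [-0.182  0.072  0.057] w 32.4
```

{"fn": "step_arm", "kwargs": {
  "increments": [
    [0,0,0.03,0,0,0,2],
    [0,0,0.03,0,0,0,3.6],
    [0,0,0.03,0,0,0,4.5],
    [0,0,0.03,0,0,0,5.5],
    [0,0,0.03,0,0,0,6],
    [0,0,0.03,0,0,0,6]
  ],
  "grip_force": 10
}}

```text
clock: 18.25
position: [484.7, 415.7, 120.2]
eef_rot: [-2.764, -1.493, 0.0]
contact_force: [-0.1, 0.5, 0.6]
gripper_width: 58.9
grasp_force: 0.0
```

{"fn": "step_arm", "kwargs": {
  "increments": [
    [0,0,-1,0,0,0,6],
    [0,0,-3,0,0,0,6],
    [0,0,-6,0,0,0,6],
    [0,0,-9,0,0,0,6],
    [0,0,-12,0,0,0,6],
    [0,0,-14,0,0,0,6],
    [0,0,-14,0,0,0,6]
  ]
}}

```text
clock: 18.95
position: [486.3, 416.9, 265.9]
eef_rot: [-2.763, -1.492, -0.014]
contact_force: [0.6, -0.4, -0.2]
gripper_width: 60.0
grasp_force: 0.0
```

```bash
python3 - <<'E'
from h import *
go([485.5,416,122],56.7)
o=[]
for c,b in(("wrist",(190,60,450,255)),("side",(290,140,400,316))):
    im=vision.grab_frame(c); i=vision.camera_info(c); x0,y0,x1,y1=b; cr=im[y0:y1,x0:x1,::-1].copy(); k=400/cr.shape[0]; cr=cv2.resize(cr,None,fx=k,fy=k,interpolation=2)
    for r,z in((36.5,39),(48,5),(72,15)):
        for a in np.linspace(0,6.28,40): cv2.circle(cr,tuple(int(v) for v in (proj(c,[485.5+r*np.cos(a),416+r*np.sin(a),z],i)-[x0,y0])*k),1,(0,0,255),-1)
    o.append(cr)
cv2.imwrite("pics/c7.png",np.hstack(o)[:,:800])
E
```

```text
t 18.95 pos [486.3 416.9 265.9] yaw 56.7 tilt 0.5 j [0.62 0.08 1.65 0.   1.4  1.21] shift [-0.24 -0.06 14.38] az 0.0 F [ 0.6 -0.4 -0.2] T [ 0.012 -0.027 -0.045] w 60.0
```

View pics/c7.png

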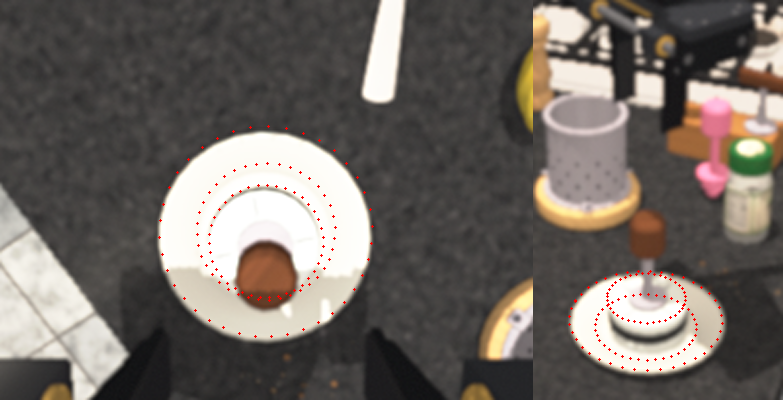

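The follower stands upright and centred on the plate, around (265,245) in the wrist crop, with the rod in and the gripper clear.

```bash
python3 -c "
from h import *
print(close_job())"
```

```text
the job is handed in; nothing more can be done
None
```

The draw rod is screwed snug into the follower, which stands upright in the middle of the plate. The job was handed in at about 19 s; while snugging, the turning moment briefly read 0.36 Nm against the 0.3 Nm limit, so the follower may have twisted a few degrees on the cheese, which I couldn't check.

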